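Pack the finished rubber machine feet

ROBOT

A 7-joint arm with a two-finger parallel gripper is mounted at the origin on the work surface. World frame = base frame: x ahead of the robot, y to its left, z up, the work surface at z = 0. Lengths are in m, angles in rad, forces in N, time in s.
With the tool pointing down it reaches from about 0.4 to 0.875 m from the base axis. Payload 6.5 kg.
Tool frame: the origin (TCP) lies between the finger pads; the fingertips stand 19 mm ahead of it and the grasp point (between the pads) is the TCP; z points along the fingers, y is the line along which they close (so a half turn about z gives the same grasp; the last joint's range is limited). The gripper opens to 88 mm and grips with 3 to 60 N. Pads are 18 mm wide; open, the fingers measure 123 mm over their backs; the gripper's body (75 mm by 187 mm) begins 45 mm behind the grasp point.
Start: joints at [-1.261, 0.536, -0.004, 1.538, 0.003, 1.067, -0.071], TCP at [0.239, 0.605, 0.258] pointing down, gripper open.
Joint ranges: [-2.7, 2.7], [-0.37, 2.16], [-1.27, 1.26], [0.24, 2.4], [-1.31, 4.45], [0.19, 1.91], [-2.76, 2.76]. Speed limits (rad/s): [2.39, 2.39, 3.14, 3.14, 3.14, 3.14, 3.14].

INTERFACE

Orientations are given as a 3x3 rotation matrix whose columns are the frame's x, y, z axes.
In Python, from plant import manip gives the robot as it stands.
- The arm moves only by the tool drive_tool, never from a script. Its argument "series" is a list of rows, each a list of 5 numbers: the finger opening in mm, from 0 to 88.1, then the shift along the tool's x, y, z in units of 0.04 m (1.0 is 0.04 m), then the turn about the tool's z in units of 45 degrees (1.0 is 45 degrees). In form: [[claw, tx, ty, tz, spin], ...]. A call has 1 to 8 rows; each row shifts and turns the commanded pose from where the row before left it, along the tool's axes as they then stand; what a row does not reach is not made up. A row lasts 1/10 s, in which the tool goes at most 50 mm and 8.59 degrees, less where a joint would pass 70% of its speed; a pose out of reach is approached as far as the arm can. A call with a number of a shift or a turn outside -1 to 1 is refused whole. A call with a gripper value outside its range is refused whole. The fingers move at their own pace and stop on an object; "newtons" is the grip in N (left out, the last holds). Time passes only in rows, so rows that do not move let the fingers close. It gives the time, the measured TCP pose, the force, the opening and the grip force at its end, in the units of the state.
- manip.sense(): the state, without advancing time (a new reading comes with each control period).
- manip.read_camera(name): name is "scene" or "top"; returns a dict with "img" (480x640x3 uint8, red, green, blue), "z_map" (480x640 float32, m along the optical axis (not along the pixel's ray), 0 where there is no reading), "fx", "fy", "cx", "cy" (pixels), "R" (3x3) and "t" (3): a world point X has camera coordinates R X + t. Camera axes: x right, y down, z forward; pixel columns grow to the right and rows downward; lengths in m; the calibration is good to about 2 mm. A picture is of the moment at which its call begins.
- manip.sign_off(): hands the job in; it is judged then, once.
The state is a dict: "time": time; "joints": joint angles; "qd": joint speeds; "joint_torque": joint torques, N m; "eef_pos": TCP position; "tool_rot": TCP orientation; "force": force on the tool from outside, world axes, zero at the start; "moment": the same for the moment, N m; "finger_gap": finger opening in m; "grip_force": force on a finger pad.
Only numpy, scipy, OpenCV 4.12 (cv2) and the standard library are available. Lean on these libraries where they do the work, as an engineer would, in place of code of your own. Each camera call takes 0.05 s, during which the arm holds its last target. There are 200 camera calls.

TASK

Pack the three finished rubber feet, the ones with a steel stud on top, into the blue tray: stand each one stud up inside the ring of its own size, down on the tray floor (large foot in large ring, medium in medium, small in small). Leave the feet that have no stud standing where they are.

Things in the scene. Friction and masses are not known exactly. Their poses are not given: they have to be found in the camera images.
- tray: shallow blue plastic packing tray, fixed to the bench, 106 (its x) by 310 (its y) mm, rim 10 mm high and 3 mm thick, floor 3 mm thick; origin under its centre on the bench, z up. Three low aluminium rings are fixed on its floor in a row along its y, 100 mm apart, the middle one at the tray's centre; which ring is in which place changes
- ring_large: the large locating ring of the three on the tray: bore 76 mm, wall 4 mm, 84 mm outside, 7 mm high; fixed; origin at the centre of its underside, level with the tray floor (3 mm above the bench), z up
- ring_medium: the medium locating ring of the three on the tray: bore 58 mm, wall 4 mm, 66 mm outside, 7 mm high; fixed; origin at the centre of its underside, level with the tray floor (3 mm above the bench), z up
- ring_small: the small locating ring of the three on the tray: bore 40 mm, wall 4 mm, 48 mm outside, 7 mm high; fixed; origin at the centre of its underside, level with the tray floor (3 mm above the bench), z up
- foot_large: finished large machine foot: upright black rubber cylinder 60 mm across and 44 mm high, with an upright steel stud 11 mm thick on the middle of its top, standing 20 mm above the rubber, with a round steel nut 21 mm across and 6 mm high at its root; loose, stands on the bench; origin at the centre of its underside, z along the stud
- foot_medium: finished medium machine foot: upright black rubber cylinder 42 mm across and 40 mm high, with an upright steel stud 10 mm thick on the middle of its top, standing 20 mm above the rubber, with a round steel nut 19 mm across and 6 mm high at its root; loose, stands on the bench; origin at the centre of its underside, z along the stud
- foot_small: finished small machine foot: upright black rubber cylinder 24 mm across and 36 mm high, with an upright steel stud 8 mm thick on the middle of its top, standing 20 mm above the rubber, with a round steel nut 15 mm across and 6 mm high at its root; loose, stands on the bench; origin at the centre of its underside, z along the stud
- blank_large: unfinished large foot, the look-alike: the same black rubber cylinder 60 mm across and 44 mm high but no nut and no stud, flat top with a small dark hole; loose, stands on the bench; origin at the centre of its underside, z up
- blank_medium: unfinished medium foot, the look-alike: the same black rubber cylinder 42 mm across and 40 mm high but no nut and no stud, flat top with a small dark hole; loose, stands on the bench; origin at the centre of its underside, z up
- blank_small: unfinished small foot, the look-alike: the same black rubber cylinder 24 mm across and 36 mm high but no nut and no stud, flat top with a small dark hole; loose, stands on the bench; origin at the centre of its underside, z up

How it is judged:
At the end, for the whole second after the job is handed in: Each studded foot stands upright (within 0.08 rad, stud up) in the ring of its own size, its centre within 11 mm of the ring's centre, its underside less than 3 mm above the tray floor, released and at rest; each studless foot stands upright within 25 mm of where it began (horizontal distance between foot_large and ring_large below 0.011 m and z of foot_large in the frame of ring_large below 0.003 m and angle between each of foot_large, foot_medium, foot_small, blank_large, blank_medium, blank_small's own z axis and vertical below 0.08 rad and linear speed of each of foot_large, foot_medium, foot_small below 0.02 m/s and horizontal distance between foot_medium and ring_medium below 0.011 m and z of foot_medium in the frame of ring_medium below 0.003 m and horizontal distance between foot_small and ring_small below 0.011 m and z of foot_small in the frame of ring_small below 0.003 m and distance of each of blank_large, blank_medium, blank_small from where it was at the start of the episode below 0.025 m); the robot touches nothing.
It fails at once if the large foot without a stud is moved or knocked over (distance of blank_large from where it was at the start of the episode above 0.025 m or angle between blank_large's own z axis and vertical above 0.5 rad).
It fails at once if the medium foot without a stud is moved or knocked over (distance of blank_medium from where it was at the start of the episode above 0.025 m or angle between blank_medium's own z axis and vertical above 0.5 rad).
It fails at once if the small foot without a stud is moved or knocked over (distance of blank_small from where it was at the start of the episode above 0.025 m or angle between blank_small's own z axis and vertical above 0.5 rad).
It also fails if it takes over 77 s, if anything falls off the work surface, if the arm or the gripper's body presses on something with over 40 N, if the wrist force passes 120 N, or if a joint passes its speed limit or range.

## Working session

There is one attempt and no reset: what is moved stays moved. The work goes in short steps, Python scripts to look and compute and a tool call to move; the robot and the scene stay as the last step left them, time stands still between calls to the robot, and variables do not carry over. Pictures are saved under pics/ and viewed, at most 14 in all, crops included, and the job is handed in when it is done.

Besides the shell and the picture viewer there is one more tool, called after "Request:" in YAML: its name, and indented under it one key for each argument. drive_tool: Moves the arm, as the interface text tells. Shifts and turns lie within -1 to 1; 1 stands for 0.04 m of shift or 45 degrees of turn. Its arguments: {"type":"object","properties":{"series":{"type":"array"},"newtons":{"type":"number"}},"required":["series"]}

```bash
mkdir -p pics; python3 - <<'E'
from plant import manip
import cv2,numpy as np
s=manip.sense();print(s['time'],s['eef_pos'],s['tool_rot'],s['finger_gap'])
for n in('scene','top'):
    c=manip.read_camera(n);cv2.imwrite(f'pics/{n}0.png',c['img'][:,:,::-1]);np.savez(f'{n}0.npz',**c)
    print(n,c['fx'],c['cx'],c['cy'],c['R'].round(3).tolist(),c['t'])
E
```

```text
0.0 [0.23835391 0.60412486 0.25686653] [[-9.30263765e-01  3.66891142e-01 -4.67098531e-04]
 [ 3.66891410e-01  9.30262422e-01 -1.58708616e-03]
 [-1.47763644e-04 -1.64778319e-03 -9.99998631e-01]] 0.08825678689044152
scene 453.87919172097503 326.5314200622544 238.1068178450912 [[0.859, 0.512, 0.016], [0.415, -0.678, -0.607], [-0.3, 0.528, -0.794]] [-0.50093445 -0.19066418  0.96573218]
top 496.80971772485645 319.21203700430664 239.34499198291385 [[0.017, -1.0, -0.003], [-0.98, -0.016, -0.198], [0.198, 0.006, -0.98]] [-0.01225965  0.5463746   0.8444437 ]
```

View pics/top0.png

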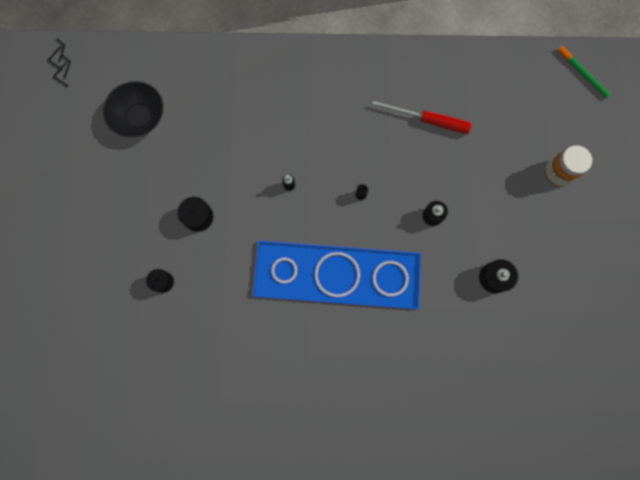

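View pics/scene0.png

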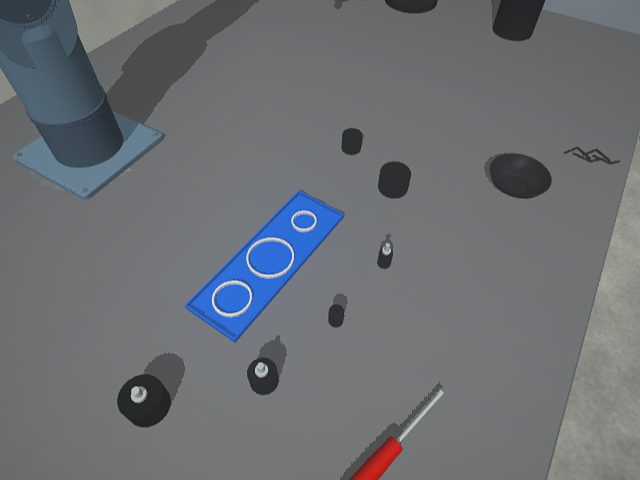

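The top view shows studded feet: small at (288,182), medium at (435,212) and large at (500,276). The blanks are at (362,192), (195,213) and (160,280). The rings are small (284,270), large (337,274) and medium (391,278).

```bash
cat >h.py <<'E'
import numpy as np,cv2
def world(c):
    v,u=np.mgrid[0:480,0:640];z=c['z_map']
    P=np.stack([(u-c['cx'])/c['fx']*z,(v-c['cy'])/c['fy']*z,z],-1)
    return (P-c['t'])@c['R']
def ray(c,u,v,h):
    d=c['R'].T@np.array([(u-c['cx'])/c['fx'],(v-c['cy'])/c['fy'],1]);o=-c['R'].T@c['t']
    return o+d*(h-o[2])/d[2]
def px(c,X):
    p=c['R']@np.asarray(X)+c['t'];return np.array([c['fx']*p[0]/p[2]+c['cx'],c['fy']*p[1]/p[2]+c['cy']])
def bright(c,u,v,r=20,s=60):  # centroid of light grey blob near pixel
    I=c['img'].astype(int);m=(I.min(2)>110)
    k=np.zeros_like(m);k[max(0,v-r):v+r,max(0,u-r):u+r]=1
    return m&k
E
python3 - <<'E'
from h import *
top=np.load('top0.npz');sc=np.load('scene0.npz')
S={'top':dict(L=(500,276,.044),M=(435,212,.040),S=(288,182,.036),bL=(195,213,.044),bM=(160,280,.04),bS=(362,192,.036)),
'scene':dict(L=(144,400,.044),M=(263,376,.040),S=(385,254,.036),bL=(394,180,.044),bM=(352,141,.04),bS=(336,316,.036))}
Rg={'top':dict(rS=(284,270),rL=(337,274),rM=(391,278)),'scene':dict(rS=(304,221),rL=(270,258),rM=(232,298))}
for n,c in(('top',top),('scene',sc)):
    W=world(c)
    print(n,'bench z',np.median(W[300:350,450:550,2]))
    for k,(u,v,h) in S[n].items():
        r=30
        w=W[v-r:v+r,u-r:u+r].reshape(-1,3)
        t=w[abs(w[:,2]-h)<.004]
        out=[k,len(t),'rubbertop']
        if len(t)>3:
            cc,rr=cv2.minEnclosingCircle(t[:,:2].astype(np.float32));out+=[np.round(cc,4),round(rr*2,4)]
        t=w[w[:,2]>h+.012]
        if len(t): out+=['stud',len(t),t[:,:2].mean(0).round(4),t[:,2].max().round(4)]
        ys,xs=np.nonzero(bright(c,u,v,15))
        if len(xs): out+=['bright',len(xs),xs.mean().round(1),ys.mean().round(1),ray(c,xs.mean(),ys.mean(),h+.013)[:2].round(4)]
        print(*out)
    m=(c['img'].min(2)>110).astype(np.uint8)
    for k,(u,v) in Rg[n].items():
        ct,_=cv2.findContours(m,cv2.RETR_EXTERNAL,cv2.CHAIN_APPROX_NONE)
        b=[q for q in ct if len(q)>30 and cv2.pointPolygonTest(q,(u,v),False)>0]
        if b:
            q=b[0][:,0,:];P=np.array([ray(c,a,b_,.010)[:2] for a,b_ in q]).astype(np.float32)
            e=cv2.fitEllipse(P);print(k,np.round(e[0],4),np.round(e[1],4))
E
```

```text
top bench z 0.0003864823661049143
L 761 rubbertop [ 0.4885 -0.3334] 0.0612 stud 47 [ 0.4653 -0.271 ] 0.9359 bright 66 504.2 273.9 [ 0.4886 -0.3332]
M 301 rubbertop [ 0.607  -0.2215] 0.0422 stud 39 [ 0.5517 -0.172 ] 0.9359 bright 55 438.4 209.6 [ 0.606 -0.221]
S 73 rubbertop [0.6641 0.0576] 0.0239 stud 37 [0.5119 0.0232] 0.9359 bright 36 288.3 178.2 [0.6632 0.0564]
bL 775 rubbertop [0.5976 0.2315] 0.0602 stud 13 [ 0.3686 -0.009 ] 0.9359
bM 410 rubbertop [0.4703 0.2895] 0.0422 stud 7 [ 0.3686 -0.009 ] 0.9359
bS 119 rubbertop [ 0.6474 -0.0827] 0.0238 stud 14 [ 0.3686 -0.009 ] 0.9359
rS [0.4959 0.062 ] [0.0464 0.0468]
rL [ 0.49   -0.0375] [0.0827 0.0832]
rM [ 0.484  -0.1373] [0.0645 0.0651]
scene bench z -0.00011617263314607523
L 1388 rubbertop [ 0.4892 -0.3326] 0.0601 stud 94 [ 0.5429 -0.3418] 0.659 bright 189 137.6 394.2 [ 0.492 -0.334]
M 539 rubbertop [ 0.6076 -0.2208] 0.0421 stud 66 [ 0.6461 -0.2531] 0.659 bright 187 259.2 372.0 [ 0.6097 -0.2263]
S 82 rubbertop [0.6646 0.0583] 0.0243 stud 38 [ 0.7073 -0.0817] 0.659 bright 584 384.4 252.5 [0.6658 0.0468]
bL 558 rubbertop [0.5982 0.2325] 0.0617 stud 18 [ 0.7993 -0.383 ] 0.659 bright 28 390.5 180.0 [0.6035 0.1961]
bM 223 rubbertop [0.5116 0.2622] 0.1395 stud 10 [ 0.7993 -0.383 ] 0.659 bright 357 351.4 140.0 [0.4855 0.2601]
bS 172 rubbertop [ 0.6484 -0.0822] 0.0236 stud 15 [ 0.7993 -0.383 ] 0.659 bright 487 334.5 317.2 [ 0.6551 -0.099 ]
rS [0.5125 0.0737] [0.9295 0.9827]
rL [0.5125 0.0737] [0.9295 0.9827]
rM [0.5125 0.0737] [0.9295 0.9827]
```

Request:
drive_tool:
  series:
    - [88, 0, 0, 0, 0.19]
    - [88, 0, 0, 0, 0.19]
    - [88, 0, 0, 0, 0.19]
    - [88, 0, 0, 0, 0.19]
    - [88, 0, 0, 0, 0.19]
    - [88, 0, 0, 0, 0.19]
    - [88, 0, 0, 0, 0.19]
    - [88, 0, 0, 0, 0.19]
  newtons: 20

```text
time: 0.9
eef_pos: [0.2384, 0.6044, 0.2572]
tool_rot: [[0.005, 1.0, -0.0], [1.0, -0.005, -0.001], [-0.001, -0.0, -1.0]]
force: [-0.6, -0.3, -0.1]
finger_gap: 0.0879
grip_force: 0.0
```

Request:
drive_tool:
  series:
    - [88, -0.85, 0.66, 0, 0]
    - [88, -0.85, 0.66, 0, 0]
    - [88, -0.85, 0.66, 0, 0]
    - [88, -0.85, 0.66, 0, 0]
    - [88, -0.85, 0.66, 0, 0]
    - [88, -0.85, 0.66, 0, 0]
    - [88, -0.85, 0.66, 0, 0]
    - [88, -0.85, 0.66, 0, 0]

```text
time: 1.7
eef_pos: [0.4507, 0.3313, 0.2575]
tool_rot: [[-0.001, 1.0, -0.0], [1.0, 0.001, -0.0], [-0.0, -0.0, -1.0]]
force: [1.2, 0.5, 0.4]
finger_gap: 0.088
grip_force: 0.0
```

Request:
drive_tool:
  series:
    - [60, -0.85, 0.66, 0, 0]
    - [60, -0.85, 0.66, 0, 0]
    - [60, -0.85, 0.66, 0, 0]
    - [60, -0.85, 0.66, 0, 0]
    - [60, -0.85, 0.66, 0, 0]
    - [60, -0.85, 0.66, 0, 0]
    - [60, -0.85, 0.66, 0, 0]
    - [60, 0, 0, 0, 0]

```text
time: 2.5
eef_pos: [0.6376, 0.0875, 0.2576]
tool_rot: [[0.008, 1.0, 0.002], [1.0, -0.008, -0.005], [-0.005, 0.002, -1.0]]
force: [1.0, 0.1, 0.6]
finger_gap: 0.0602
grip_force: 0.0
```

Request:
drive_tool:
  series:
    - [60, -0.37, 0.33, 0.2, 0]
    - [60, -0.36, 0.33, 0.6, 0]
    - [60, 0, 0, 0.9, 0]
    - [60, 0, 0, 0.9, 0]
    - [60, 0, 0, 0.8, 0]
    - [60, 0, 0, 0, 0]
    - [60, 0, 0, 0, 0]

```text
time: 3.2
eef_pos: [0.6614, 0.0664, 0.122]
tool_rot: [[-0.002, 1.0, -0.001], [1.0, 0.002, -0.0], [-0.0, -0.001, -1.0]]
force: [0.4, 0.1, -0.0]
finger_gap: 0.0602
grip_force: 0.0
```

Request:
drive_tool:
  series:
    - [60, -0.21, 0.07, 0, 0]
    - [60, 0, 0, 0.75, 0]
    - [60, 0, 0, 0.75, 0]
    - [60, 0, 0, 0.5, 0]
    - [60, 0, 0, 0.25, 0]
    - [60, 0, 0, 0, 0]
    - [60, 0, 0, 0, 0]

```text
time: 3.9
eef_pos: [0.6655, 0.0574, 0.033]
tool_rot: [[-0.001, 1.0, 0.002], [1.0, 0.001, 0.0], [0.0, 0.002, -1.0]]
force: [-0.2, -1.1, -0.1]
finger_gap: 0.0598
grip_force: 0.0
```

Request:
drive_tool:
  series:
    - [15, 0, 0, 0, 0]
    - [15, 0, 0, 0, 0]
    - [15, 0, 0, 0, 0]
    - [15, 0, 0, 0, 0]
    - [15, 0, 0, 0, 0]
    - [15, 0, 0, 0, 0]
    - [15, 0, 0, 0, 0]
    - [15, 0, 0, 0, 0]

```text
time: 4.7
eef_pos: [0.6645, 0.0576, 0.0319]
tool_rot: [[-0.001, 1.0, 0.0], [1.0, 0.001, 0.0], [0.0, 0.0, -1.0]]
force: [-1.1, 0.2, 1.8]
finger_gap: 0.0232
grip_force: 20.0
```

Request:
drive_tool:
  series:
    - [15, 0, 0, -0.5, 0]
    - [15, 0, 0, -0.6, 0]
    - [15, 0, 0, -0.4, 0]
    - [15, 0, -0.4, 0, 0]
    - [15, 0, -0.8, 0, 0]
    - [15, 0, -0.8, 0, 0]
    - [15, 0.11, -0.8, 0, 0]
    - [15, 0, -0.8, 0, 0]

```text
time: 5.5
eef_pos: [0.5195, 0.0624, 0.0926]
tool_rot: [[-0.002, 1.0, 0.001], [1.0, 0.002, 0.001], [0.001, 0.001, -1.0]]
force: [-0.1, 1.7, 0.1]
finger_gap: 0.0237
grip_force: 20.0
```

Request:
drive_tool:
  series:
    - [15, 0, -0.45, 0, 0]
    - [15, 0, -0.16, 0, 0]
    - [15, 0, 0, 0, 0]
    - [15, 0, 0, 0, 0]
    - [15, 0, 0, 0, 0]

```text
time: 6.0
eef_pos: [0.4975, 0.0617, 0.092]
tool_rot: [[-0.001, 1.0, 0.002], [1.0, 0.001, 0.0], [0.0, 0.002, -1.0]]
force: [-0.5, 0.5, 0.0]
finger_gap: 0.0229
grip_force: 20.0
```

```bash
python3 - <<'E'
from plant import manip
from h import *
s=manip.sense();print(s['eef_pos'],s['finger_gap'],s['grip_force'])
out=[]
for n in('scene','top'):
    c=manip.read_camera(n);u,v=px(c,s['eef_pos']).astype(int)
    u=np.clip(u,100,540);v=np.clip(v,100,380)
    out.append(cv2.resize(c['img'][v-100:v+100,u-100:u+100,::-1],(400,400)))
cv2.imwrite('pics/a1.png',np.hstack(out))
E
```

```text
[0.49746271 0.06172216 0.09198104] 0.022933128226821038 19.999891736079007
```

View pics/a1.png

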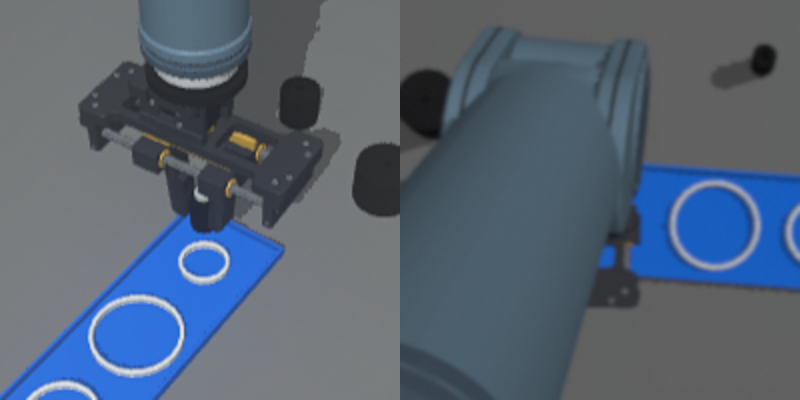

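The small foot is held upright between the fingers, above the small ring. Lowering it now.

Request:
drive_tool:
  series:
    - [15, 0, -0.03, 0.4, 0]
    - [15, 0, 0, 0.4, 0]
    - [15, 0, 0, 0.3, 0]
    - [15, 0, 0, 0.2, 0]
    - [15, 0, 0, 0.1, 0]
    - [15, 0, 0, 0, 0]
    - [15, 0, 0, 0, 0]

```text
time: 6.8
eef_pos: [0.4952, 0.0617, 0.036]
tool_rot: [[-0.001, 1.0, 0.001], [1.0, 0.001, 0.0], [0.0, 0.001, -1.0]]
force: [-0.3, -0.7, 0.8]
finger_gap: 0.0231
grip_force: 20.0
```

Request:
drive_tool:
  series:
    - [15, 0, 0, 0.03, 0]
    - [50, 0, 0, 0, 0]
    - [50, 0, 0, 0, 0]
    - [50, 0, 0, 0, 0]
    - [50, 0, 0, 0, 0]
    - [50, 0, 0, -0.3, 0]
    - [50, 0, 0, -0.9, 0]
    - [50, 0, 0, -1, 0]

```text
time: 7.6
eef_pos: [0.494, 0.0614, 0.1235]
tool_rot: [[-0.001, 1.0, -0.002], [1.0, 0.001, -0.001], [-0.001, -0.002, -1.0]]
force: [0.3, 0.1, 0.5]
finger_gap: 0.0497
grip_force: 0.0
```

Request:
drive_tool:
  series:
    - [70, -0.5, 0.2, 0, 0]
    - [70, -0.97, 0.4, 0, 0]
    - [70, -1, 0.4, 0, 0]
    - [70, -1, 0.4, 0, 0]
    - [70, -1, 0.4, 0, 0]
    - [70, -1, 0.4, 0, 0]
    - [70, -1, 0.4, 0, 0]
    - [70, -0.6, 0.2, 0, 0]

```text
time: 8.4
eef_pos: [0.6077, -0.2252, 0.1238]
tool_rot: [[0.002, 1.0, 0.001], [1.0, -0.002, -0.002], [-0.002, 0.001, -1.0]]
force: [0.0, 0.1, -0.6]
finger_gap: 0.0698
grip_force: 0.0
```

Request:
drive_tool:
  series:
    - [70, 0, 0, 0, 0]
    - [70, 0, 0, 0, 0]
    - [70, 0, 0, 0, 0]

```text
time: 8.7
eef_pos: [0.607, -0.219, 0.1227]
tool_rot: [[-0.003, 1.0, -0.0], [1.0, 0.003, 0.001], [0.001, -0.0, -1.0]]
force: [0.6, -0.5, -0.5]
finger_gap: 0.0702
grip_force: 0.0
```

```bash
python3 - <<'E'
from plant import manip
from h import *
c=manip.read_camera('scene');cv2.imwrite('pics/a2.png',c['img'][:,:,::-1]);W=world(c).reshape(-1,3)
for n,x,y,h in(('S',.496,.062,.039),('M',.607,-.221,.04),('L',.489,-.333,.044)):
    t=W[(abs(W[:,2]-h)<.004)&(np.hypot(W[:,0]-x,W[:,1]-y)<.04)]
    if len(t)>3: cc,r=cv2.minEnclosingCircle(t[:,:2].astype(np.float32));print(n,np.round(cc,4),round(2*r,4),np.median(t[:,2]))
E
```

```text
S [0.4967 0.0615] 0.0247 0.03850324339805525
M [ 0.6077 -0.2204] 0.042 0.03983372566712409
L [ 0.489  -0.3331] 0.0607 0.04387033457874888
```

View pics/a2.png

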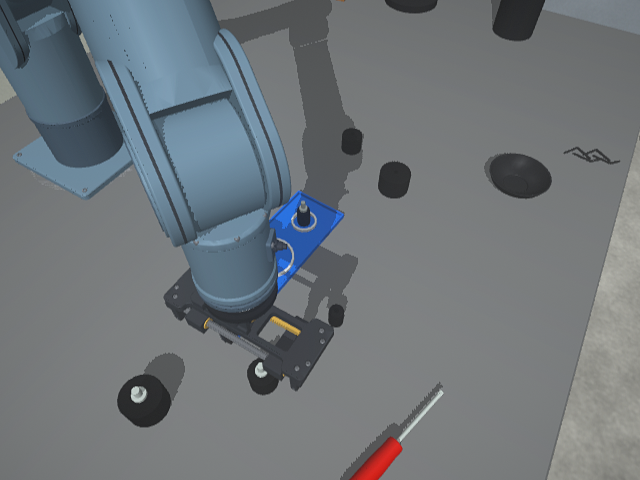

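The small foot stands upright in its ring at about (304,215), its top at 38.5 mm, so it is down on the floor. The gripper is above the medium foot at (263,375).

Request:
drive_tool:
  series:
    - [70, -0.05, 0, 0.3, 0]
    - [70, 0, 0, 0.7, 0]
    - [70, 0, 0, 0.7, 0]
    - [70, 0, 0, 0.4, 0]
    - [70, 0, 0, 0.17, 0]
    - [70, 0, 0, 0, 0]
    - [70, 0, 0, 0, 0]

```text
time: 9.45
eef_pos: [0.6078, -0.2232, 0.0326]
tool_rot: [[-0.001, 1.0, 0.001], [1.0, 0.001, -0.001], [-0.001, 0.001, -1.0]]
force: [0.7, 0.5, 0.0]
finger_gap: 0.0703
grip_force: 0.0
```

Request:
drive_tool:
  series:
    - [32, 0, 0, 0, 0]
    - [32, 0, 0, 0, 0]
    - [32, 0, 0, 0, 0]
    - [32, 0, 0, 0, 0]
    - [32, 0, 0, 0, 0]
    - [32, 0, 0, 0, 0]
    - [32, 0, 0, 0, 0]

```text
time: 10.15
eef_pos: [0.6074, -0.223, 0.0321]
tool_rot: [[-0.001, 1.0, 0.001], [1.0, 0.001, -0.0], [-0.0, 0.001, -1.0]]
force: [-0.8, 0.3, 4.7]
finger_gap: 0.0418
grip_force: 20.0
```

Request:
drive_tool:
  series:
    - [32, 0, 0, -0.4, 0]
    - [32, 0, 0, -0.6, 0]
    - [32, 0, 0, -0.5, 0]
    - [32, 0.3, -0.4, 0, 0]
    - [32, 0.5, -0.8, 0, 0]
    - [32, 0.5, -0.8, 0, 0]
    - [32, 0.5, -0.7, 0, 0]
    - [32, 0.29, -0.39, 0, 0]

```text
time: 10.95
eef_pos: [0.4808, -0.1379, 0.0921]
tool_rot: [[-0.002, 1.0, -0.002], [1.0, 0.002, 0.001], [0.001, -0.002, -1.0]]
force: [0.4, 0.1, -0.6]
finger_gap: 0.0413
grip_force: 20.0
```

Request:
drive_tool:
  series:
    - [32, 0, 0, 0, 0]
    - [32, 0, 0, 0, 0]
    - [32, 0, 0, 0, 0]
    - [32, 0, 0, 0, 0]

```text
time: 11.35
eef_pos: [0.4845, -0.1403, 0.0919]
tool_rot: [[-0.001, 1.0, 0.001], [1.0, 0.001, -0.001], [-0.001, 0.001, -1.0]]
force: [1.7, 0.3, -0.9]
finger_gap: 0.0416
grip_force: 20.0
```

Request:
drive_tool:
  series:
    - [32, 0.02, 0, 0.4, 0]
    - [32, 0, 0, 0.4, 0]
    - [32, 0, 0, 0.3, 0]
    - [32, 0, 0, 0.2, 0]
    - [32, 0, 0, 0.11, 0]
    - [32, 0, 0, 0, 0]
    - [32, 0, 0, 0, 0]

```text
time: 12.05
eef_pos: [0.4838, -0.1388, 0.0355]
tool_rot: [[-0.001, 1.0, 0.001], [1.0, 0.001, -0.0], [-0.0, 0.001, -1.0]]
force: [0.2, 0.0, -0.9]
finger_gap: 0.0411
grip_force: 20.0
```

Request:
drive_tool:
  series:
    - [66, 0, 0, 0, 0]
    - [66, 0, 0, 0, 0]
    - [66, 0, 0, 0, 0]
    - [66, 0, 0, 0, 0]
    - [66, 0, 0, -0.3, 0]
    - [66, 0, 0, -0.9, 0]
    - [66, 0, 0, -1, 0]
    - [66, 0, 0, 0, 0]

```text
time: 12.85
eef_pos: [0.4864, -0.1397, 0.1282]
tool_rot: [[-0.001, 1.0, 0.008], [1.0, 0.001, -0.001], [-0.001, 0.008, -1.0]]
force: [1.2, -0.7, -0.5]
finger_gap: 0.0659
grip_force: 0.0
```

Request:
drive_tool:
  series:
    - [88, -0.5, 0.07, 0, 0]
    - [88, -1, 0, 0, 0]
    - [88, -1, 0, 0, 0]
    - [88, -1, 0, 0, 0]
    - [88, -0.9, 0, 0, 0]
    - [88, -0.43, 0, 0, 0]
    - [88, 0, 0, 0, 0]
    - [88, 0, 0, 0, 0]

```text
time: 13.65
eef_pos: [0.4867, -0.3299, 0.123]
tool_rot: [[-0.002, 1.0, -0.0], [1.0, 0.002, 0.002], [0.002, -0.0, -1.0]]
force: [-0.2, 0.6, -0.4]
finger_gap: 0.0877
grip_force: 0.0
```

```bash
python3 - <<'E'
from plant import manip
from h import *
for k in('scene','top'):
  c=manip.read_camera(k);W=world(c).reshape(-1,3)
  for n,x,y,h in(('S',.496,.062,.039),('M',.484,-.137,.043),('L',.489,-.333,.044)):
    t=W[(abs(W[:,2]-h)<.004)&(np.hypot(W[:,0]-x,W[:,1]-y)<.04)]
    if len(t)>3: cc,r=cv2.minEnclosingCircle(t[:,:2].astype(np.float32));print(k,n,np.round(cc,4),round(2*r,4),np.median(t[:,2]))
print(manip.sense()['eef_pos'])
E
```

```text
scene S [0.4957 0.0619] 0.0246 0.03871131101149406
scene M [ 0.4846 -0.1365] 0.0421 0.04260222847027768
scene L [ 0.4965 -0.3391] 0.0555 0.04307276014860906
top S [0.4952 0.0617] 0.0237 0.0388768248365558
top M [ 0.484  -0.1374] 0.0424 0.043108913795063125
top L [ 0.4888 -0.3331] 0.0604 0.04418720529101487
[ 0.48705816 -0.32916222  0.12304475]
```

Request:
drive_tool:
  series:
    - [88, -0.09, 0.05, 0.3, 0]
    - [88, 0, 0, 0.7, 0]
    - [88, 0, 0, 0.7, 0]
    - [88, 0, 0, 0.4, 0]
    - [88, 0, 0, 0.17, 0]
    - [88, 0, 0, 0, 0]
    - [88, 0, 0, 0, 0]
  newtons: 30

```text
time: 14.45
eef_pos: [0.4891, -0.3358, 0.0333]
tool_rot: [[-0.001, 1.0, 0.001], [1.0, 0.001, -0.001], [-0.001, 0.001, -1.0]]
force: [0.2, -0.5, 0.1]
finger_gap: 0.088
grip_force: 0.0
```

Request:
drive_tool:
  series:
    - [48, 0, 0, 0, 0]
    - [48, 0, 0, 0, 0]
    - [48, 0, 0, 0, 0]
    - [48, 0, 0, 0, 0]
    - [48, 0, 0, 0, 0]
    - [48, 0, 0, 0, 0]
    - [48, 0, 0, 0, 0]

```text
time: 15.15
eef_pos: [0.4887, -0.3355, 0.0329]
tool_rot: [[-0.001, 1.0, 0.0], [1.0, 0.001, -0.0], [-0.0, 0.0, -1.0]]
force: [-1.0, 0.4, 5.9]
finger_gap: 0.0593
grip_force: 30.0
```

Request:
drive_tool:
  series:
    - [48, 0, 0, -0.4, 0]
    - [48, 0, 0, -0.8, 0]
    - [48, 0, 0, -0.9, 0]
    - [48, 0, 0, -0.65, 0]
    - [48, 0.4, 0.03, 0, 0]
    - [48, 0.8, 0, 0, 0]
    - [48, 0.9, 0, 0, 0]
    - [48, 0.9, 0, 0, 0]

```text
time: 15.95
eef_pos: [0.4885, -0.2128, 0.1416]
tool_rot: [[-0.001, 1.0, -0.002], [1.0, 0.001, 0.001], [0.001, -0.002, -1.0]]
force: [0.9, 0.9, -1.5]
finger_gap: 0.0593
grip_force: 30.0
```

Request:
drive_tool:
  series:
    - [48, 0.9, 0, 0, 0]
    - [48, 0.9, 0, 0, 0]
    - [48, 0.9, 0, 0, 0]
    - [48, 0.9, 0, 0, 0]
    - [48, 0.59, 0, 0, 0]
    - [48, 0.2, 0, 0, 0]
    - [48, 0, 0, 0, 0]
    - [48, 0, 0, 0, 0]

```text
time: 16.75
eef_pos: [0.4889, -0.041, 0.1423]
tool_rot: [[-0.0, 1.0, -0.0], [1.0, 0.0, -0.001], [-0.001, -0.0, -1.0]]
force: [0.3, -0.3, -1.3]
finger_gap: 0.0594
grip_force: 30.0
```

Request:
drive_tool:
  series:
    - [48, 0, 0, 0, 0]
    - [48, 0, 0, 0, 0]

```text
time: 16.95
eef_pos: [0.4892, -0.0412, 0.1425]
tool_rot: [[0.001, 1.0, 0.0], [1.0, -0.001, -0.001], [-0.001, 0.0, -1.0]]
force: [-0.1, -0.3, -2.4]
finger_gap: 0.0595
grip_force: 30.0
```

Request:
drive_tool:
  series:
    - [48, 0.03, 0.02, 0.5, 0]
    - [48, 0, 0, 0.7, 0]
    - [48, 0, 0, 0.7, 0]
    - [48, 0, 0, 0.4, 0]
    - [48, 0, 0, 0.25, 0]
    - [48, 0, 0, 0.1, 0]
    - [48, 0, 0, 0, 0]
    - [48, 0, 0, 0, 0]

```text
time: 17.75
eef_pos: [0.4908, -0.0389, 0.0372]
tool_rot: [[-0.001, 1.0, 0.001], [1.0, 0.001, -0.0], [-0.0, 0.001, -1.0]]
force: [0.3, -0.6, -1.9]
finger_gap: 0.0594
grip_force: 30.0
```

Request:
drive_tool:
  series:
    - [84, 0, 0, 0, 0]
    - [84, 0, 0, 0, 0]
    - [84, 0, 0, 0, 0]
    - [84, 0, 0, 0, 0]
    - [84, 0, 0, -0.3, 0]
    - [84, 0, 0, -0.9, 0]
    - [84, 0, 0, -1, 0]
    - [84, 0, 0, -1, 0]

```text
time: 18.55
eef_pos: [0.4897, -0.0388, 0.1665]
tool_rot: [[-0.001, 1.0, -0.0], [1.0, 0.001, -0.0], [-0.0, -0.0, -1.0]]
force: [0.1, 0.8, 0.2]
finger_gap: 0.0843
grip_force: 0.0
```

Request:
drive_tool:
  series:
    - [84, 0, 0.8, -0.6, 0]
    - [84, 0, 1, -0.6, 0]
    - [84, 0, 1, 0, 0]
    - [84, 0, 1, 0, 0]
    - [84, 0, 1, 0, 0]
    - [84, 0, 0.5, 0, 0]
    - [84, 0, 0, 0, 0]
    - [84, 0, 0, 0, 0]

```text
time: 19.35
eef_pos: [0.7014, -0.0387, 0.2127]
tool_rot: [[-0.001, 1.0, -0.001], [1.0, 0.001, -0.0], [-0.0, -0.001, -1.0]]
force: [-0.1, -0.6, 0.0]
finger_gap: 0.084
grip_force: 0.0
```

```bash
python3 - <<'E'
from plant import manip
from h import *
for k in('scene','top'):
  c=manip.read_camera(k);W=world(c).reshape(-1,3);cv2.imwrite(f'pics/{k}9.png',c['img'][:,:,::-1])
  for n,x,y,h in(('S',.496,.062,.039),('M',.484,-.137,.043),('L',.49,-.0375,.047),('bL',.598,.232,.044),('bM',.47,.289,.04),('bS',.648,-.0825,.036)):
    t=W[(abs(W[:,2]-h)<.004)&(np.hypot(W[:,0]-x,W[:,1]-y)<.04)]
    if len(t)>3: cc,r=cv2.minEnclosingCircle(t[:,:2].astype(np.float32));print(k,n,np.round(cc,4),round(2*r,4),np.median(t[:,2]))
E
```

```text
scene S [0.4966 0.0625] 0.0244 0.038745699856531625
scene M [ 0.4845 -0.1365] 0.0423 0.042701768788898795
scene L [ 0.4915 -0.0367] 0.0606 0.046743975726373684
scene bM [0.4718 0.2896] 0.0436 0.03955394265614809
scene bS [ 0.6479 -0.0823] 0.024 0.035739570813666625
top M [ 0.4841 -0.1373] 0.0419 0.04321422097682409
top L [ 0.4873 -0.0535] 0.0484 0.04696142400062274
top bS [ 0.6472 -0.084 ] 0.0219 0.03584818002750746
```

View pics/top9.png

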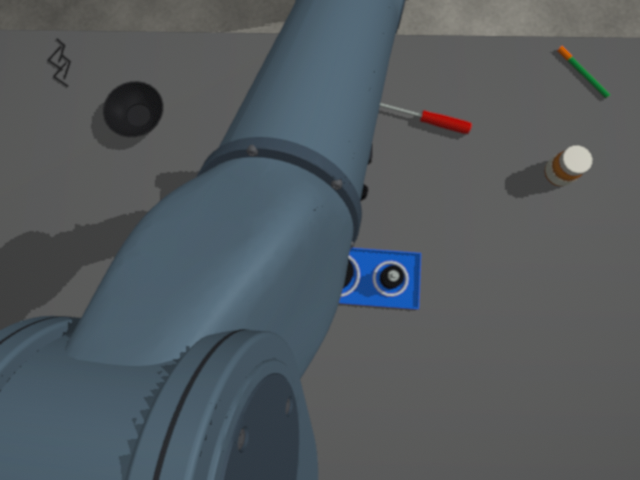

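View pics/scene9.png

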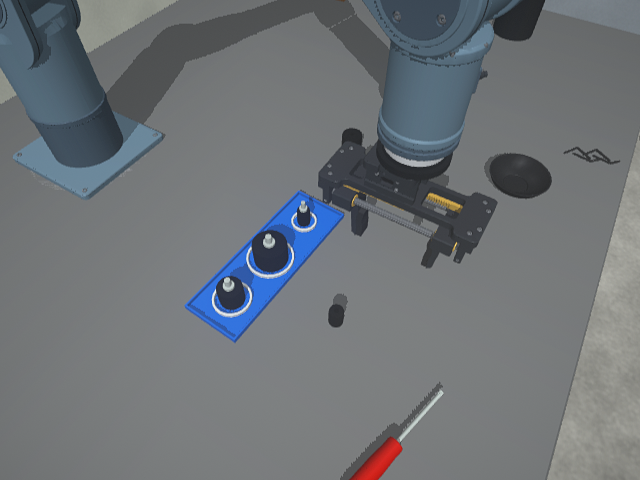

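The scene view shows all three studded feet upright in their rings: small (304,215), large (270,252) and medium (231,293). Their tops sit at floor-level heights and their centres are within 2 mm of the ring centres. The small and medium blanks have not moved. The large blank is hidden behind the gripper, but the arm never came near it.

```bash
python3 -c "
from plant import manip
print(manip.sign_off())"
```

```text
the job is handed in; nothing more can be done
None
```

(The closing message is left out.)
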